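# Find and release the latched key of a channel selector

## Task

One of the four look-alike keys on the grey channel selector has been left latched slightly down, and all channels must be off before a board is wired up. First tap all four keys lightly with the fingertips, going from left to right as you face the selector and lifting off after each, to feel which one is latched; then press that one fully home and let go so that it springs up and all four stand equally high. Never push a free key home, do not release the latched one before all four are tapped, and leave the loose things round the selector where they are.

Things in the scene. Friction and masses are not known exactly. Their poses are not given: they have to be found in the camera images.
- selector: flat grey channel selector box fixed to the worktop, 130 (its x, front to back) x 212 (its y) x 45 mm high. Origin: centre of the underside, on the worktop; x points to its back, y to its left end as seen from the robot, z up. Eight black binding posts 10 mm high stand on top, 66 mm behind the key centres. Yaw up to 20 degrees either way.
- key_1_top (a point): centre of the top face of key 1 of four, counted from the left as the robot sees it: 20 mm in front of the selector's origin, 67.5 mm left. Square off-white cap, 26 x 26 mm, 45 mm from the next. The point moves with the key: 59 mm above the worktop when free, about 54.5 mm when latched; full travel 9 mm down from free.
- key_1: the moving key of key_1_top; origin 14 mm below that point. If free it starts to move at 3 N, resists 6 N at 5 mm and 8.7 N at 9 mm down, and more than 6.5 mm down is pushed home. If latched it gives nothing until about 6 N, then sinks on; its catch lets go 7.5 to 9 mm below the free height (press it to the bottom stop), and it springs up once the finger withdraws.
- key_2_top (a point): centre of the top face of key 2 of four, counted from the left as the robot sees it: 20 mm in front of the selector's origin, 22.5 mm left. Square off-white cap, 26 x 26 mm, 45 mm from the next. The point moves with the key: 59 mm above the worktop when free, about 54.5 mm when latched; full travel 9 mm down from free.
- key_2: the moving key of key_2_top; origin 14 mm below that point. If free it starts to move at 3 N, resists 6 N at 5 mm and 8.7 N at 9 mm down, and more than 6.5 mm down is pushed home. If latched it gives nothing until about 6 N, then sinks on; its catch lets go 7.5 to 9 mm below the free height (press it to the bottom stop), and it springs up once the finger withdraws.
- key_3_top (a point): centre of the top face of key 3 of four, counted from the left as the robot sees it: 20 mm in front of the selector's origin, 22.5 mm right. Square off-white cap, 26 x 26 mm, 45 mm from the next. The point moves with the key: 59 mm above the worktop when free, about 54.5 mm when latched; full travel 9 mm down from free.
- key_3: the moving key of key_3_top; origin 14 mm below that point. If free it starts to move at 3 N, resists 6 N at 5 mm and 8.7 N at 9 mm down, and more than 6.5 mm down is pushed home. If latched it gives nothing until about 6 N, then sinks on; its catch lets go 7.5 to 9 mm below the free height (press it to the bottom stop), and it springs up once the finger withdraws.
- key_4_top (a point): centre of the top face of key 4 of four, counted from the left as the robot sees it: 20 mm in front of the selector's origin, 67.5 mm right. Square off-white cap, 26 x 26 mm, 45 mm from the next. The point moves with the key: 59 mm above the worktop when free, about 54.5 mm when latched; full travel 9 mm down from free.
- key_4: the moving key of key_4_top; origin 14 mm below that point. If free it starts to move at 3 N, resists 6 N at 5 mm and 8.7 N at 9 mm down, and more than 6.5 mm down is pushed home. If latched it gives nothing until about 6 N, then sinks on; its catch lets go 7.5 to 9 mm below the free height (press it to the bottom stop), and it springs up once the finger withdraws.
- small_board: small green circuit board, 36 x 50 mm, 16 mm high with its parts, in front of the selector; loose, not to be disturbed. Origin: centre of the underside.
- open_spanner: steel open-ended spanner, 124 x 21 x 6 mm, lying in front of the selector; loose, not to be disturbed. Origin: centre of the underside.
- capacitor: upright round blue capacitor, 25 mm across, 44 mm tall, right of the selector; loose, not to be disturbed. Origin: centre of the underside.
- relay: clear-cased relay, 28 x 21 x 36 mm, left of the selector; loose, not to be disturbed. Origin: centre of the underside.
- block_battery: block battery lying flat, 49 x 27 x 18 mm, left of the selector; loose, not to be disturbed. Origin: centre of the underside.
- screw_tin: open round tin of screws, 63 mm across, 29 mm high, left of the selector; loose, not to be disturbed. Origin: centre of the underside.

How it is judged:
On the way, in this order (a step that is already met when the one before it is completed fails the run):
1. key 1 (from the left) is tapped (contact force between the fingers and key_1 above 0.5 N), for 0.03 s.
2. key 2 (from the left) is tapped (contact force between the fingers and key_2 above 0.5 N), for 0.03 s.
3. key 3 (from the left) is tapped (contact force between the fingers and key_3 above 0.5 N), for 0.03 s.
4. key 4 (from the left) is tapped (contact force between the fingers and key_4 above 0.5 N), for 0.03 s.
5. the fingers are off the keys after the last tap, and the latched key is still latched (contact force between the fingers and key_1 below 0.1 N and contact force between the fingers and key_2 below 0.1 N and contact force between the fingers and key_3 below 0.1 N and contact force between the fingers and key_4 below 0.1 N and z of any of key_1_top, key_2_top, key_3_top, key_4_top in the frame of selector below 0.056 m), for 0.1 s.
6. after all four taps, the latched key is pressed home (z of any of key_1_top, key_2_top, key_3_top, key_4_top in the frame of selector below 0.0516 m), for 0.03 s.
At the end, for the whole second after the job is handed in: All four key tops stand at their free height (59 mm above the worktop, within 1.5 mm), and the loose things are at rest (z of each of key_1_top, key_2_top, key_3_top, key_4_top in the frame of selector above 0.0575 m and linear speed of each of small_board, open_spanner, capacitor, relay, block_battery, screw_tin below 0.02 m/s); the robot touches nothing.
It fails at once if a free key is pushed home (more than 6.5 mm down) (distance of any of key_1_top, key_2_top, key_3_top, key_4_top from where it was at the start of the episode above 0.0065 m).
It fails at once if one of the loose things round the selector is lifted or shifted by more than 15 mm (distance of any of small_board, open_spanner, capacitor, relay, block_battery, screw_tin from where it was at the start of the episode above 0.015 m).
It also fails if it takes over 48 s, if anything falls off the work surface, if the arm or the gripper's body presses on something with over 40 N, if the wrist force passes 120 N, or if a joint passes its speed limit or range.

## Robot

A 6-joint arm with a two-finger parallel gripper is mounted at the origin on a cart in front of the work surface, level with it; the furniture and walls round the work are solid. World frame = base frame: x ahead of the robot, y to its left, z up, the work surface at z = 0. Lengths are in m, angles in rad, forces in N, time in s.
With the tool pointing down it reaches from about 0.225 to 0.875 m from the base axis. Payload 3.4 kg.
Tool frame: the origin (TCP) lies between the finger pads; the fingertips stand 19 mm ahead of it and the grasp point (between the pads) is the TCP (manip.tip_reach is the distance from the TCP to the fingertips, in m); z points along the fingers, x is the direction in which the jaws open and shut, and the axes are right-handed (so a half turn about z gives the same grasp; the last joint's range is limited). The gripper opens to 85 mm and grips with 20 to 120 N. Pads are 22 mm wide; open, the fingers measure 114 mm over their backs; the gripper's body (76 mm by 85 mm) begins 54 mm behind the grasp point. The pads swing forward as they close: fully open they stand 13 mm farther back than shut.
Start: joints at [-1.41, 0.276, 1.505, -0, 1.361, -0.121], TCP at [0.16, -0.552, 0.25] pointing down, gripper open.
Joint ranges: [-2.89, 2.89], [-0.75, 2.08], [0.22, 2.7], [-1.18, 4.32], [0.11, 2.71], [-2.7, 2.7]. Speed limits (rad/s): [2.57, 2.57, 3.14, 3.14, 3.14, 3.14].

## Interface

Orientations are given as a unit quaternion [w, x, y, z].
In Python, from rig import manip gives the robot as it stands.
- The arm moves only by the tool send_rows, never from a script. Its arguments are lists of equal length, an entry for each row: "delta_pos": the shift along the tool's x, y, z normalised to -1 to 1, where 1 is 40 cm, a list of three; "angular": the turn, a rotation vector about the tool's x, y, z normalised to -1 to 1, where 1 is 0.08 rad, a list of three. A call has 1 to 5 rows; each row shifts and turns the commanded pose from where the row before left it, along the tool's axes as they then stand; what a row does not reach is not made up. A row lasts 1/12 s, in which the tool goes at most 41.7 mm and 7.16 degrees, less where a joint would pass 70% of its speed; a pose out of reach is approached as far as the arm can. A call with a number of a shift or a turn outside -1 to 1 is refused whole. A call with a gripper value outside its range is refused whole. "hand" is the finger opening in mm, from 0 to 85.4, set as the call begins (left out, the last holds). The fingers move at their own pace and stop on an object; "squeeze" is the grip in N (left out, the last holds). Time passes only in rows, so rows that do not move let the fingers close. It gives the time, the measured TCP pose, the force and the opening at its end, in the units of the state.
- manip.get_state(): the state, without advancing time (a new reading comes with each control period).
- manip.get_image(name): name is "side" or "top"; returns the picture (400x640x3 uint8, blue, green, red); there is no depth.
- manip.calibration(name): a dict with "fx", "fy", "cx", "cy" (pixels), "camera_from_world" (4x4, takes a point from world to camera coordinates). Camera axes: x right, y up, looking along -z (the intrinsics and any distortion apply to the point x, -y, -z); pixel columns grow to the right and rows downward; lengths in m; the calibration is good to about 2 mm. A picture is of the moment at which its call begins. calibration takes no time and is no camera call.
- manip.sign_off(): hands the job in, once; it reports no verdict.
The state is a dict: "clock": time; "qpos": joint angles; "qd": joint speeds; "effort": joint torques, N m; "position": TCP position; "ee_rot": TCP orientation; "contact_force": force on the tool from outside, world axes, zero at the start; "moment": the same for the moment, N m; "width": finger opening in m.
Only numpy, scipy, OpenCV 4.12 (cv2) and the standard library are available. Lean on these libraries where they do the work, as an engineer would, in place of code of your own. Each camera call takes 0.05 s, during which the arm holds its last target.

## Working session

There is one attempt and no reset: what is moved stays moved. The work goes in short steps, Python scripts to look and compute and a tool call to move; the robot and the scene stay as the last step left them, time stands still between calls to the robot, and variables do not carry over. Pictures are saved under pics/ and viewed, and the job is handed in when it is done.

Besides the shell and the picture viewer there is one more tool, called after "Emit:" as name(argument=value, ...) on one line, values as JSON. send_rows: Moves the arm, as the interface text tells. Scaled input: -1 to 1 covers 40 cm each way for a shift and 0.08 rad each way for a turn. Its arguments: {"type":"object","properties":{"delta_pos":{"type":"array","items":{"type":"array","items":{"type":"number"}}},"angular":{"type":"array","items":{"type":"array","items":{"type":"number"}}},"hand":{"type":"number"},"squeeze":{"type":"number"}},"required":["delta_pos","angular"]}

```bash
mkdir -p pics; ls; python3 - <<'E'
from rig import manip
import cv2
print(manip.get_state())
for n in("top","side"):
    cv2.imwrite(f"pics/{n}0.png",manip.get_image(n)); print(n,manip.calibration(n))
print(manip.tip_reach)
E
```

```text
pics
{'clock': 0.0, 'qpos': array([-1.40998254e+00,  2.76598903e-01,  1.50618878e+00, -1.12398514e-05,
        1.36071449e+00, -1.20967889e-01]), 'qd': array([ 4.06953195e-04, -7.68213962e-05,  3.84822182e-04,  1.05242171e-03,
        1.21511519e-03,  1.34381450e-03]), 'effort': array([-4.65802441e-04, -4.16786349e+01, -2.45811027e+01, -2.33073166e-05,
        1.09337055e-02,  6.39469064e-07]), 'position': array([ 0.1598128 , -0.55179695,  0.2494153 ]), 'ee_rot': array([-6.57570026e-04,  7.99396207e-01, -6.00803456e-01, -6.92238744e-04]), 'contact_force': array([-0.79081355, -0.00843603,  0.65791312]), 'moment': array([ 0.01199489,  0.02705277, -0.01829023]), 'width': 0.08568042788548139}
top {'fx': 508.99434128306495, 'fy': 508.99434128306495, 'cx': 324.2845312328984, 'cy': 193.04943336328924, 'camera_from_world': array([[ 4.95233851e-04, -9.99952322e-01, -9.75239330e-03,
         2.72471474e-01],
       [ 9.90624067e-01, -8.41758160e-04,  1.36613502e-01,
        -4.36790434e-01],
       [-1.36615197e-01, -9.72861114e-03,  9.90576419e-01,
        -9.24865137e-01],
       [ 0.00000000e+00,  0.00000000e+00,  0.00000000e+00,
         1.00000000e+00]])}
side {'fx': 451.48714624453936, 'fy': 451.48714624453936, 'cx': 314.2311279096558, 'cy': 205.7017597066808, 'camera_from_world': array([[-0.95827003, -0.28573105, -0.00873647,  0.51711518],
       [ 0.16119551, -0.56534357,  0.80895158,  0.03591233],
       [-0.23608169,  0.77378577,  0.58781036, -1.00683468],
       [ 0.        ,  0.        ,  0.        ,  1.        ]])}
0.019
```

View pics/top0.png

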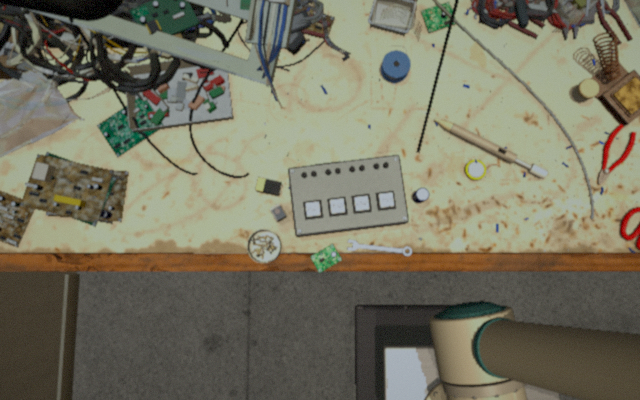

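View pics/side0.png

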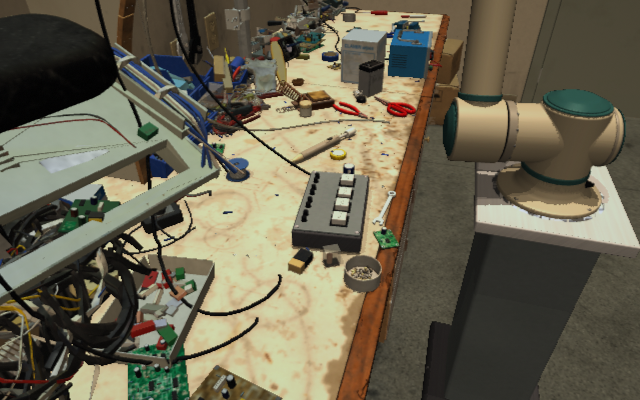

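The top view shows the selector around (349,195), with its keys at about (313,209), (337,206), (361,204) and (386,201). The side view shows the same keys down the near side of the box. Next I'll measure the keys.

```bash
cat > h.py <<'E'
import numpy as np, cv2
from rig import manip
def ray(n,u,v):
    c=manip.calibration(n);M=c["camera_from_world"];R=M[:3,:3];t=M[:3,3]
    d=np.array([(u-c["cx"])/c["fx"],-(v-c["cy"])/c["fy"],-1.])
    return -R.T@t,R.T@d
def plane(n,u,v,z):
    o,d=ray(n,u,v);return o+d*(z-o[2])/d[2]
def proj(n,p):
    c=manip.calibration(n);M=c["camera_from_world"];q=M[:3,:3]@p+M[:3,3]
    return np.array([c["cx"]+c["fx"]*q[0]/-q[2],c["cy"]-c["fy"]*q[1]/-q[2]])
E
python3 - <<'E'
from h import *
im=cv2.imread("pics/top0.png")
roi=im[155:240,285:412]; cv2.imwrite("pics/roi.png",cv2.resize(roi,None,fx=6,fy=6,interpolation=cv2.INTER_NEAREST))
g=im.min(2)
m=np.zeros_like(g); m[185:225,298:402]=(g[185:225,298:402]>175)
n,l,s,c=cv2.connectedComponentsWithStats(m)
P=[]
for i in range(1,n):
    if s[i][4]>60:
        ct=cv2.findContours((l==i).astype(np.uint8),0,2)[0][0]
        r=cv2.minAreaRect(ct); p=plane("top",*r[0],.059); P.append(p); print(s[i],c[i],r,p)
im=cv2.imread("pics/side0.png");cv2.imwrite("pics/roi2.png",cv2.resize(im[160:260,285:380],None,fx=6,fy=6,interpolation=cv2.INTER_NEAREST))
E
```

```text
(no output)
```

View pics/roi.png

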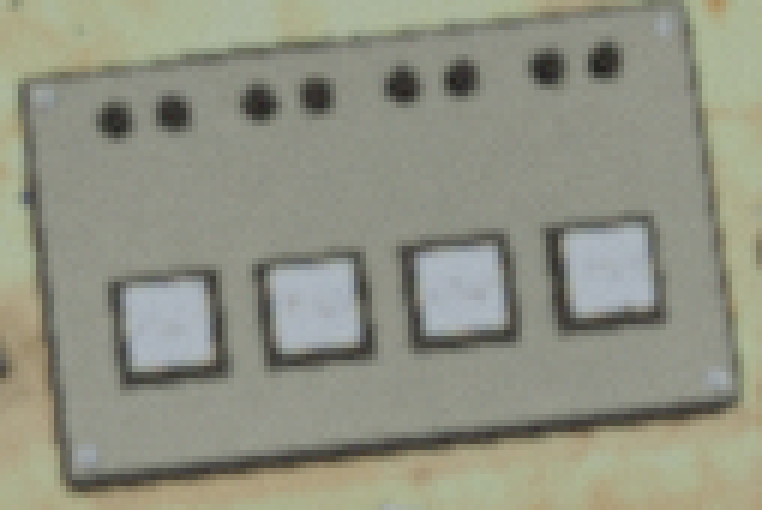

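View pics/roi2.png

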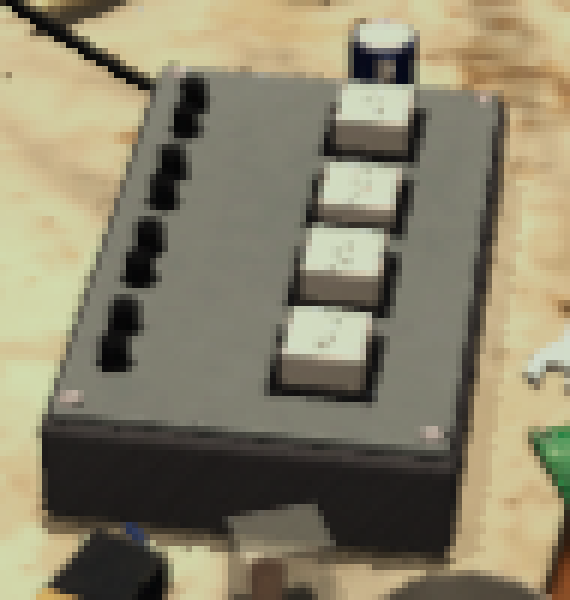

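In the magnified views the four keys are clear. In the side view key 3 (second from the top) seems to show less of its front face. I'll lower the mask threshold so the key centres can be measured.

```bash
python3 - <<'E'
from h import *
im=cv2.imread("pics/top0.png")
b=im[:,:,0].astype(int)
sub=im[185:225,298:402]
print(sub[24,10:20], sub[5,50])
thr,_=cv2.threshold(sub[:,:,0].copy(),0,255,cv2.THRESH_OTSU);print(thr)
g=im[:,:,0]
m=np.zeros_like(g); m[185:225,298:402]=(g[185:225,298:402]>thr)
n,l,s,c=cv2.connectedComponentsWithStats(m)
P=[]
for i in range(1,n):
    if 100<s[i][4]<600:
        ct=cv2.findContours((l==i).astype(np.uint8),0,2)[0][0]
        r=cv2.minAreaRect(ct); p=plane("top",*c[i],.058); P.append(p); print(s[i],c[i].round(2),np.round(r[0],2),r[1],p.round(4))
P=np.array(sorted(P,key=lambda p:-p[1]))
print(P, np.linalg.norm(np.diff(P,axis=0),axis=1))
f=np.polyfit(P[:,1],P[:,0],1); print("yaw",-np.arctan(f[0]), np.degrees(np.arctan(f[0])), P.mean(0))
E
```

```text
[[180 171 166]
 [184 177 171]
 [186 178 172]
 [185 179 172]
 [182 177 170]
 [177 173 166]
 [178 172 164]
 [182 175 167]
 [187 179 172]
 [187 180 173]] [135 146 143]
115.0
[379 192  15  16 207] [386.03 199.49] [386.06 199.49] (14.388028144836426, 14.388028144836426) [0.4212 0.1597 0.058 ]
[354 196  16  15 205] [361.27 202.89] [361.28 202.78] (14.512063026428223, 14.263994216918945) [0.415  0.2048 0.058 ]
[330 198  15  16 210] [336.96 205.53] [337.  205.5] (15.0, 14.0) [0.4102 0.2491 0.058 ]
[305 201  16  16 211] [312.46 208.49] [312.5 208.5] (14.512063026428223, 14.263994216918945) [0.4048 0.2936 0.058 ]
[[0.40483535 0.2936144  0.058     ]
 [0.41022276 0.24906897 0.058     ]
 [0.41502986 0.20483001 0.058     ]
 [0.42123088 0.15972108 0.058     ]] [0.04487003 0.04449936 0.04553315]
yaw 0.12051853796439767 -6.90520357844717 [0.41282972 0.22680862 0.058     ]
```

Emit:
send_rows(delta_pos=[[0,0,0],[0,0,0],[0,0,0]], angular=[[0,0,1],[0,0,1],[0,0,0]], hand=0)

```text
clock: 0.35
position: [0.1599, -0.5521, 0.2498]
ee_rot: [-0.0, 0.748, -0.663, -0.0]
contact_force: [0.5, 1.0, -0.3]
width: 0.0515
```

```bash
cat >> h.py <<'E'
from scipy.spatial.transform import Rotation as Ro
P0=np.array([.41283,.22681,.059]);U=np.array([-.1202,.9927,0])
K=[P0+k*U for k in(.0675,.0225,-.0225,-.0675)]
def rep(k=0,z=.25):
    s=manip.get_state();q=s["ee_rot"];R=Ro.from_quat(q[[1,2,3,0]]).as_matrix()
    t=np.array([K[k][0],K[k][1],z])
    print("t",s["clock"],"pos",s["position"].round(4),"tip",(s["position"]+R[:,2]*.019).round(4),"F",s["contact_force"].round(2),"w",s["width"].round(4))
    print("x",R[:,0].round(3),"z",R[:,2].round(4),"delta tool units",(R.T@(t-s["position"])/.4).round(4),"q",s["qpos"].round(2))
E
python3 -c "
from h import *
rep()"
```

```text
Traceback (most recent call last):
  File "h.py", line 18, in rep
    print("t",s["clock"],"pos",s["position"].round(4),"tip",(s["position"]+R[:,2]*.019).round(4),"F",s["contact_force"].round(2),"w",s["width"].round(4))
                                                                                                                                     ^^^^^^^^^^^^^^^^
AttributeError: 'float' object has no attribute 'round'
```

```bash
sed -i 's/s\["width"\].round(4)/round(s["width"],4)/' h.py
python3 -c "
from h import *
rep()"
```

```text
t 0.35 pos [ 0.1599 -0.5521  0.2498] tip [ 0.1599 -0.552   0.2308] F [ 0.47  0.98 -0.26] w 0.0515
x [ 0.12  -0.993 -0.001] z [-2.e-04  1.e-03 -1.e+00] delta tool units [-2.0257e+00 -8.6200e-01  1.6000e-03] q [-1.41  0.28  1.51  0.    1.36  0.04]
```

Emit:
send_rows(delta_pos=[[-0.08,-0.034,0],[-0.08,-0.034,0],[-0.08,-0.034,0],[-0.08,-0.034,0],[-0.08,-0.034,0]], angular=[[0,0,0],[0,0,0],[0,0,0],[0,0,0],[0,0,0]])

```text
clock: 0.77
position: [0.208, -0.3835, 0.2499]
ee_rot: [-0.0, 0.749, -0.662, -0.0]
contact_force: [0.6, 0.4, -0.7]
width: -0.0001
```

Emit:
send_rows(delta_pos=[[-0.08,-0.034,0],[-0.08,-0.034,0],[-0.08,-0.034,0],[-0.08,-0.034,0],[-0.08,-0.034,0]], angular=[[0,0,0],[0,0,0],[0,0,0],[0,0,0],[0,0,0]])

```text
clock: 1.18
position: [0.2559, -0.2164, 0.2502]
ee_rot: [-0.0, 0.749, -0.662, 0.0]
contact_force: [1.7, 0.2, -0.0]
width: -0.0003
```

Emit:
send_rows(delta_pos=[[-0.08,-0.034,0],[-0.08,-0.034,0],[-0.08,-0.034,0],[-0.08,-0.034,0],[-0.08,-0.034,0]], angular=[[0,0,0],[0,0,0],[0,0,0],[0,0,0],[0,0,0]])

```text
clock: 1.6
position: [0.3039, -0.0494, 0.2504]
ee_rot: [-0.0, 0.749, -0.662, 0.0]
contact_force: [1.1, -0.9, -0.4]
width: -0.0003
```

Emit:
send_rows(delta_pos=[[-0.08,-0.034,0],[-0.08,-0.034,0],[-0.08,-0.034,0],[-0.08,-0.034,0],[-0.08,-0.034,0]], angular=[[0,0,0],[0,0,0],[0,0,0],[0,0,0],[0,0,0]])

```text
clock: 2.02
position: [0.3519, 0.1178, 0.2503]
ee_rot: [-0.0, 0.75, -0.662, 0.0]
contact_force: [0.6, -1.1, -0.4]
width: -0.0001
```

```bash
python3 -c "
from h import *
rep()"
```

```text
t 2.0167 pos [0.3519 0.1178 0.2503] tip [0.3519 0.1178 0.2313] F [ 0.57 -1.13 -0.35] w -0.0001
x [ 0.125 -0.992  0.   ] z [ 5.e-04 -3.e-04 -1.e+00] delta tool units [-0.4201 -0.1858  0.0007] q [ 0.14 -0.04  1.88 -0.    1.3   1.58]
```

Emit:
send_rows(delta_pos=[[-0.084,-0.037,0.06],[-0.084,-0.037,0.06],[-0.084,-0.037,0.06],[-0.084,-0.037,0.06],[-0.084,-0.037,0.06]], angular=[[0,0,0],[0,0,0],[0,0,0],[0,0,0],[0,0,0]])

```text
clock: 2.43
position: [0.4024, 0.2847, 0.1351]
ee_rot: [0.0, 0.75, -0.662, 0.0]
contact_force: [1.4, -0.5, 0.2]
width: -0.0003
```

Emit:
send_rows(delta_pos=[[0,0,0],[0,0,0],[0,0,0]], angular=[[0,0,0.07],[0,0,0],[0,0,0]])

```text
clock: 2.68
position: [0.402, 0.2824, 0.1361]
ee_rot: [0.001, 0.748, -0.664, -0.0]
contact_force: [-0.6, -0.2, 0.3]
width: -0.0003
```

```bash
python3 -c "
from h import *
rep(0,.095)
cv2.imwrite('pics/t1.png',manip.get_image('top'));a=manip.get_image('side');cv2.imwrite('pics/s1.png',cv2.resize(a[120:280,240:440],None,fx=4,fy=3.75))
for k in K: print(proj('side',k))"
```

```text
t 2.6833 pos [0.402  0.2824 0.1361] tip [0.402  0.2824 0.1171] F [-0.62 -0.24  0.33] w -0.0003
x [ 0.118 -0.993  0.001] z [-0.0013 -0.0013 -1.    ] delta tool units [-0.0276 -0.0102  0.1026] q [ 0.47  0.25  1.85 -0.    1.04  1.92]
[338.31084058 214.95810499]
[341.23202788 201.11681209]
[343.92360876 188.36345007]
[346.41163027 176.57460159]
```

View pics/t1.png

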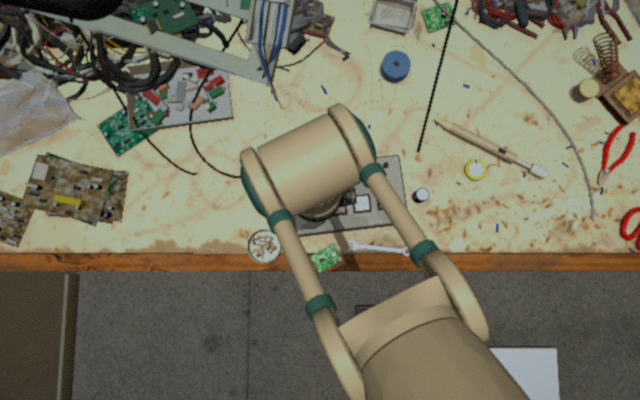

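View pics/s1.png

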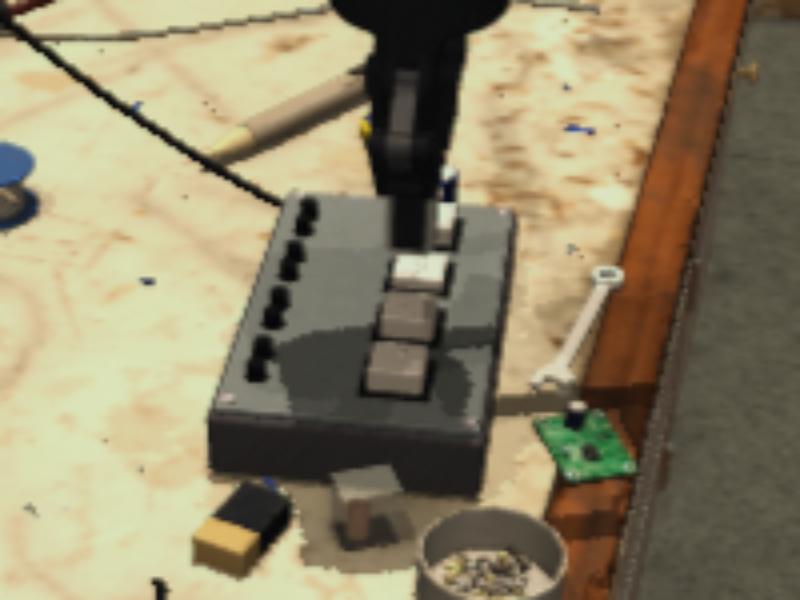

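The top view shows the hand over the selector's left half. The side view shows the closed fingertips above the keys, clear of the loose things, and key 3 (crop ~(420,270)) sits lower than its predicted free position. Now I'll move over key 1 and lower.

Emit:
send_rows(delta_pos=[[-0.014,-0.005,0.04],[-0.014,-0.005,0.04],[0,0,0.022],[0,0,0],[0,0,0]], angular=[[0,0,0],[0,0,0],[0,0,0],[0,0,0],[0,0,0]])

```text
clock: 3.2
position: [0.405, 0.2936, 0.096]
ee_rot: [0.0, 0.747, -0.665, 0.0]
contact_force: [-0.0, 0.3, -0.5]
width: 0.0003
```

```bash
python3 -c "
from h import *
rep(0,.078)
a=manip.get_image('side');cv2.imwrite('pics/s2.png',cv2.resize(a[120:280,240:440],None,fx=4,fy=3.75))"
```

```text
t 3.2 pos [0.405  0.2936 0.096 ] tip [0.405  0.2935 0.077 ] F [-0.03  0.35 -0.5 ] w 0.0003
x [ 0.115 -0.993  0.   ] z [-1.e-04 -4.e-04 -1.e+00] delta tool units [-0.0008  0.0007  0.0449] q [ 0.49  0.31  1.89 -0.    0.94  1.94]
```

View pics/s2.png

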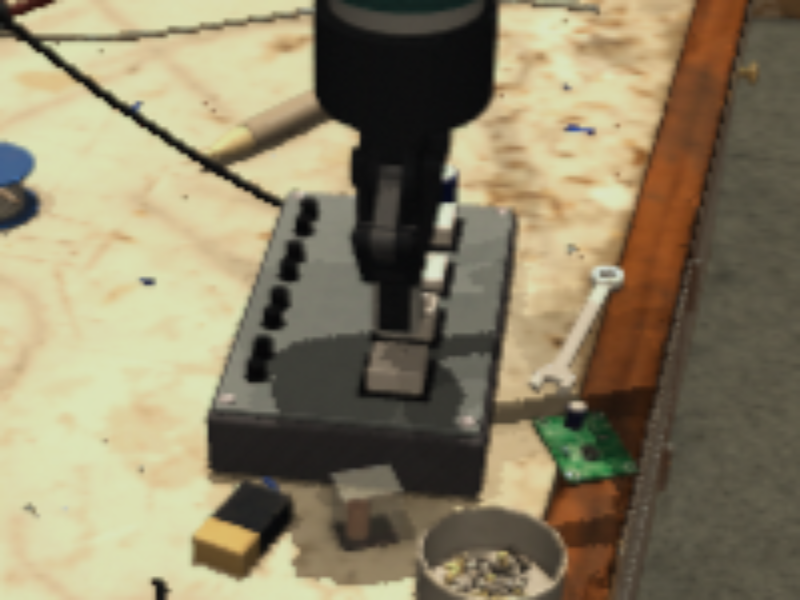

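The fingertips are just above key 1 (crop ~(395,325)) and aligned with it. I'll lower in small steps and watch the force.

Emit:
send_rows(delta_pos=[[0,0,0.018],[0,0,0.018],[0,0,0.004],[0,0,0]], angular=[[0,0,0],[0,0,0],[0,0,0],[0,0,0]])

```text
clock: 3.58
position: [0.4046, 0.2941, 0.0788]
ee_rot: [0.001, 0.747, -0.665, -0.0]
contact_force: [-0.3, 0.7, -1.0]
width: -0.0002
```

Emit:
send_rows(delta_pos=[[0,0,0.004],[0,0,0]], angular=[[0,0,0],[0,0,0]])

```text
clock: 3.75
position: [0.4052, 0.2945, 0.0779]
ee_rot: [0.0, 0.747, -0.665, 0.0]
contact_force: [-1.3, -1.5, 3.0]
width: 0.0001
```

Emit:
send_rows(delta_pos=[[0,0,0.004],[0,0,0]], angular=[[0,0,0],[0,0,0]])

```text
clock: 3.92
position: [0.4052, 0.2945, 0.0765]
ee_rot: [-0.0, 0.747, -0.665, 0.0]
contact_force: [-1.0, -0.8, 4.0]
width: -0.0001
```

Emit:
send_rows(delta_pos=[[0,0,0.003],[0,0,0]], angular=[[0,0,0],[0,0,0]])

```text
clock: 4.08
position: [0.4052, 0.2945, 0.0752]
ee_rot: [-0.0, 0.747, -0.665, 0.0]
contact_force: [-1.8, -1.0, 4.5]
width: 0.0003
```

Key 1 yields: about 4.5 N at 2.8 mm down, so it's free. I'll lift and move over to key 2.

Emit:
send_rows(delta_pos=[[0,0,-0.04],[0.056,0,0],[0.056,0,0],[0,0,0],[0,0,0]], angular=[[0,0,0],[0,0,0],[0,0,0],[0,0,0],[0,0,0]])

```text
clock: 4.5
position: [0.4104, 0.2495, 0.0909]
ee_rot: [-0.0, 0.746, -0.666, -0.0]
contact_force: [0.2, 0.9, -0.1]
width: 0.0002
```

```bash
python3 -c "
from h import *
rep(1,.0788)"
```

```text
t 4.5 pos [0.4104 0.2495 0.0909] tip [0.4104 0.2495 0.0719] F [ 0.17  0.91 -0.09] w 0.0002
x [ 0.114 -0.993 -0.   ] z [-1.e-04  2.e-04 -1.e+00] delta tool units [0.0007 0.0009 0.0302] q [0.4  0.29 1.94 0.   0.92 1.86]
```

Emit:
send_rows(delta_pos=[[0,0,0.02],[0,0,0.01],[0,0,0.003],[0,0,0]], angular=[[0,0,0],[0,0,0],[0,0,0],[0,0,0]])

```text
clock: 4.83
position: [0.4103, 0.2505, 0.0774]
ee_rot: [0.0, 0.747, -0.665, -0.0]
contact_force: [0.0, -0.1, 3.0]
width: -0.0002
```

Emit:
send_rows(delta_pos=[[0,0,0.004],[0,0,0]], angular=[[0,0,0],[0,0,0]])

```text
clock: 5.0
position: [0.4102, 0.2505, 0.0762]
ee_rot: [-0.0, 0.747, -0.665, -0.0]
contact_force: [-0.6, 0.7, 4.4]
width: 0.0002
```

Emit:
send_rows(delta_pos=[[0,0,0.002],[0,0,0]], angular=[[0,0,0],[0,0,0]])

```text
clock: 5.17
position: [0.4102, 0.2505, 0.0756]
ee_rot: [-0.0, 0.747, -0.665, -0.0]
contact_force: [-1.2, 0.8, 3.5]
width: 0.0001
```

Key 2 also gives at 3–4 N from the free height, so it's free too. On to key 3.

Emit:
send_rows(delta_pos=[[0,0,-0.04],[0.057,0,0],[0.057,0,0],[0,0,0],[0,0,0]], angular=[[0,0,0],[0,0,0],[0,0,0],[0,0,0],[0,0,0]])

```text
clock: 5.58
position: [0.4156, 0.2039, 0.0913]
ee_rot: [0.0, 0.746, -0.666, -0.0]
contact_force: [-0.7, 0.3, 0.2]
width: 0.0001
```

```bash
python3 -c "
from h import *
rep(2,.0788)"
```

```text
t 5.5833 pos [0.4156 0.2039 0.0913] tip [0.4156 0.2039 0.0723] F [-0.68  0.35  0.24] w 0.0001
x [ 0.114 -0.993  0.   ] z [-3.e-04 -3.e-04 -1.e+00] delta tool units [-0.0015 -0.0001  0.0311] q [ 0.31  0.26  1.97 -0.    0.9   1.76]
```

Emit:
send_rows(delta_pos=[[0,0,0.02],[0,0,0.01],[0,0,0.004],[0,0,0]], angular=[[0,0,0],[0,0,0],[0,0,0],[0,0,0]])

```text
clock: 5.92
position: [0.415, 0.205, 0.0769]
ee_rot: [0.001, 0.747, -0.665, -0.0]
contact_force: [-0.3, 0.8, -0.3]
width: -0.0001
```

Emit:
send_rows(delta_pos=[[0,0,0.004],[0,0,0]], angular=[[0,0,0],[0,0,0]])

```text
clock: 6.08
position: [0.4155, 0.2049, 0.076]
ee_rot: [0.0, 0.747, -0.665, -0.0]
contact_force: [-0.1, 0.1, 0.3]
width: -0.0001
```

No contact at 2 mm below the free height, so key 3 is the low one. I'll continue gently.

Emit:
send_rows(delta_pos=[[0,0,0.004],[0,0,0]], angular=[[0,0,0],[0,0,0]])

```text
clock: 6.25
position: [0.4156, 0.2048, 0.0746]
ee_rot: [0.0, 0.747, -0.665, 0.0]
contact_force: [0.4, -0.3, -0.3]
width: 0.0003
```

Emit:
send_rows(delta_pos=[[0,0,0.0025],[0,0,0]], angular=[[0,0,0],[0,0,0]])

```text
clock: 6.42
position: [0.4156, 0.2047, 0.0736]
ee_rot: [0.0, 0.747, -0.665, 0.0]
contact_force: [0.6, -0.7, 0.4]
width: 0.0002
```

Emit:
send_rows(delta_pos=[[0,0,0.002],[0,0,0]], angular=[[0,0,0],[0,0,0]])

```text
clock: 6.58
position: [0.4157, 0.2047, 0.0732]
ee_rot: [-0.0, 0.747, -0.665, 0.0]
contact_force: [-1.0, -0.5, 3.1]
width: -0.0001
```

Emit:
send_rows(delta_pos=[[0,0,0.001],[0,0,0]], angular=[[0,0,0],[0,0,0]])

```text
clock: 6.75
position: [0.4157, 0.2047, 0.0729]
ee_rot: [-0.0, 0.747, -0.665, 0.0]
contact_force: [-1.1, -0.9, 6.0]
width: -0.0001
```

Key 3 is stiff: 6 N with almost no movement, at about 54 mm, so it's the latched one. I'll lift off and tap key 4.

Emit:
send_rows(delta_pos=[[0,0,-0.046],[0.056,0,0],[0.056,0,0],[0,0,0],[0,0,0]], angular=[[0,0,0],[0,0,0],[0,0,0],[0,0,0],[0,0,0]])

```text
clock: 7.17
position: [0.4209, 0.1596, 0.0908]
ee_rot: [-0.0, 0.746, -0.666, -0.0]
contact_force: [0.2, -0.1, -0.3]
width: 0.0001
```

```bash
python3 -c "
from h import *
rep(3,.0788)"
```

```text
t 7.1667 pos [0.4209 0.1596 0.0908] tip [0.4209 0.1596 0.0718] F [ 0.16 -0.08 -0.26] w 0.0001
x [ 0.114 -0.994 -0.   ] z [-0.e+00  1.e-04 -1.e+00] delta tool units [-0.0004 -0.0002  0.0301] q [0.21 0.25 2.   0.   0.89 1.66]
```

Emit:
send_rows(delta_pos=[[0,0,0.02],[0,0,0.01],[0,0,0.003],[0,0,0]], angular=[[0,0,0],[0,0,0],[0,0,0],[0,0,0]])

```text
clock: 7.5
position: [0.4206, 0.1607, 0.0772]
ee_rot: [0.0, 0.747, -0.665, -0.0]
contact_force: [-1.0, -0.3, 4.2]
width: 0.0001
```

Emit:
send_rows(delta_pos=[[0,0,0.004],[0,0,0]], angular=[[0,0,0],[0,0,0]])

```text
clock: 7.67
position: [0.4206, 0.1606, 0.076]
ee_rot: [0.0, 0.747, -0.665, -0.0]
contact_force: [-1.2, 0.5, 4.2]
width: -0.0001
```

Emit:
send_rows(delta_pos=[[0,0,0.002],[0,0,0]], angular=[[0,0,0],[0,0,0]])

```text
clock: 7.83
position: [0.4206, 0.1606, 0.0753]
ee_rot: [-0.0, 0.747, -0.665, -0.0]
contact_force: [-1.8, 2.1, 3.5]
width: 0.0
```

Key 4 is free. I'll lift, go back to key 3 and wait there.

Emit:
send_rows(delta_pos=[[0,0,-0.04],[0,0,0],[-0.056,0,0],[-0.056,0,0],[0,0,0]], angular=[[0,0,0],[0,0,0],[0,0,0],[0,0,0],[0,0,0]])

```text
clock: 8.25
position: [0.4159, 0.207, 0.091]
ee_rot: [-0.001, 0.747, -0.664, -0.0]
contact_force: [-0.0, 0.6, -0.4]
width: 0.0
```

```bash
python3 -c "
from h import *
rep(2,.073)
a=manip.get_image('side');cv2.imwrite('pics/s3.png',cv2.resize(a[120:280,240:440],None,fx=4,fy=3.75))"
```

```text
t 8.25 pos [0.4159 0.207  0.091 ] tip [0.4159 0.207  0.072 ] F [-0.04  0.63 -0.36] w 0.0
x [ 0.117 -0.993 -0.001] z [ 0.0011  0.0016 -1.    ] delta tool units [0.0061 0.0016 0.045 ] q [0.31 0.27 1.97 0.   0.9  1.76]
```

View pics/s3.png

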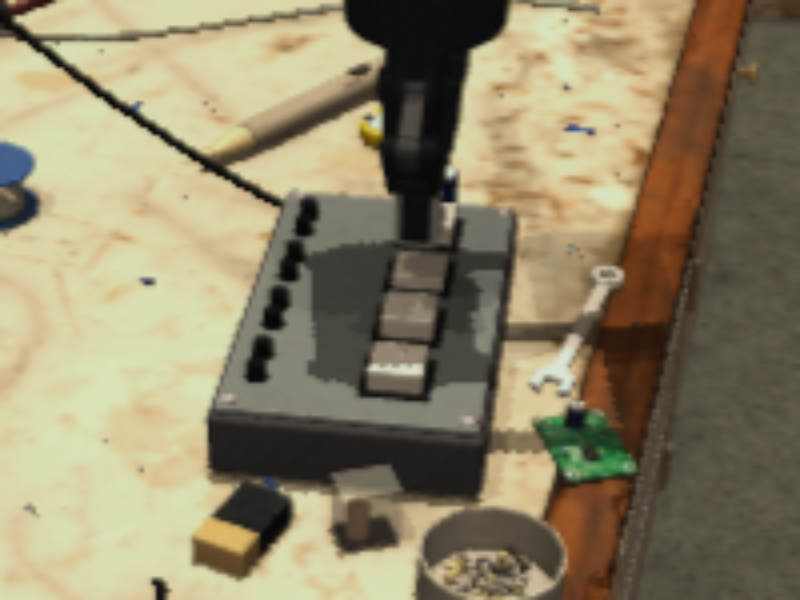

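The hand is over key 3, at crop ~(420,240), and the key still sits low, still latched. Now I'll press it home.

Emit:
send_rows(delta_pos=[[0.001,0,0.02],[0,0,0.015],[0,0,0.009],[0,0,0]], angular=[[0,0,0],[0,0,0],[0,0,0],[0,0,0]])

```text
clock: 8.63
position: [0.415, 0.2034, 0.0728]
ee_rot: [0.001, 0.747, -0.665, -0.001]
contact_force: [-1.4, -0.5, 6.2]
width: 0.0
```

Emit:
send_rows(delta_pos=[[0,0,0.004],[0,0,0.004],[0,0,0]], angular=[[0,0,0],[0,0,0],[0,0,0]])

```text
clock: 8.88
position: [0.415, 0.2033, 0.0706]
ee_rot: [0.001, 0.747, -0.665, -0.0]
contact_force: [-2.3, -1.1, 8.4]
width: 0.0001
```

Emit:
send_rows(delta_pos=[[0,0,0.004],[0,0,0.003],[0,0,0],[0,0,0]], angular=[[0,0,0],[0,0,0],[0,0,0],[0,0,0]])

```text
clock: 9.22
position: [0.415, 0.2034, 0.0689]
ee_rot: [0.001, 0.747, -0.665, -0.0]
contact_force: [-5.1, -1.3, 17.9]
width: 0.0001
```

Emit:
send_rows(delta_pos=[[0,0,0.001],[0,0,0]], angular=[[0,0,0],[0,0,0]])

```text
clock: 9.38
position: [0.4151, 0.2034, 0.0689]
ee_rot: [0.001, 0.747, -0.665, -0.0]
contact_force: [-5.1, -2.7, 20.4]
width: 0.0002
```

Emit:
send_rows(delta_pos=[[0,0,-0.02],[0,0,-0.08],[0,0,-0.08],[0,0,-0.08],[0,0,0]], angular=[[0,0,0],[0,0,0],[0,0,0],[0,0,0],[0,0,0]])

```text
clock: 9.8
position: [0.4195, 0.2049, 0.1765]
ee_rot: [-0.005, 0.747, -0.665, 0.003]
contact_force: [0.2, -0.5, -0.4]
width: -0.0002
```

Emit:
send_rows(delta_pos=[[0.1,0,0],[0.1,0,0],[0.1,0,0],[0.1,0,0],[0.1,0,0]], angular=[[0,0,0],[0,0,0],[0,0,0],[0,0,0],[0,0,0]])

```text
clock: 10.22
position: [0.4383, 0.0035, 0.1707]
ee_rot: [0.0, 0.747, -0.665, -0.0]
contact_force: [0.7, -1.0, -0.1]
width: 0.0002
```

Emit:
send_rows(delta_pos=[[0.09,0.02,0],[0.09,0.02,0],[0.09,0.02,0],[0,0,0],[0,0,0]], angular=[[0,0,0],[0,0,0],[0,0,0],[0,0,0],[0,0,0]])

```text
clock: 10.63
position: [0.4269, -0.1066, 0.1705]
ee_rot: [0.0, 0.745, -0.667, -0.0]
contact_force: [0.1, 0.0, 0.4]
width: 0.0001
```

```bash
python3 -c "
from h import *
rep(2,.073)
cv2.imwrite('pics/t4.png',manip.get_image('top'))
a=manip.get_image('side');cv2.imwrite('pics/s4full.png',a);cv2.imwrite('pics/s4.png',cv2.resize(a[160:260,285:380],None,fx=6,fy=6,interpolation=cv2.INTER_NEAREST))"
```

```text
t 10.6333 pos [ 0.4269 -0.1066  0.1705] tip [ 0.4269 -0.1066  0.1515] F [0.07 0.01 0.35] w 0.0001
x [ 0.11  -0.994 -0.   ] z [-1.e-03  3.e-04 -1.e+00] delta tool units [-0.7759 -0.0578  0.2441] q [-0.4   0.14  1.9  -0.    1.1   1.06]
```

View pics/s4.png

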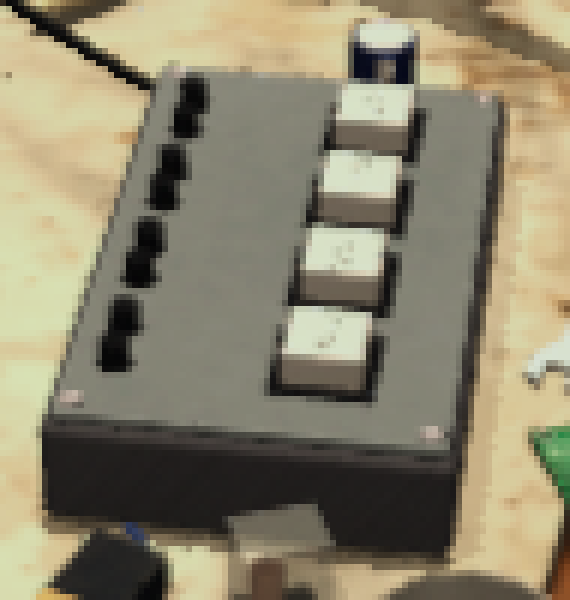

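View pics/t4.png

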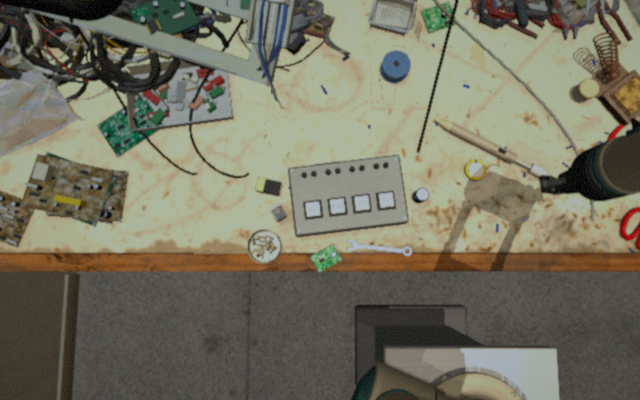

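In the side crop key 3 (~(360,185)) now stands as high as the others. The top view shows all the loose things where they were and the hand clear at about (560,185). I'll hand in.

```bash
python3 -c "
from rig import manip
print(manip.sign_off())"
```

```text
the job is handed in; nothing more can be done
None
```

The latched key was key 3. It has been released, and all four keys now look equally high in the last side view. The job was handed in at about 10.7 s on the robot's clock, well inside the 48 s limit; sign-off reports no verdict.

- **Taps:** I tapped keys 1 to 4 from left to right, lifting off after each. Keys 1, 2 and 4 gave at about 3–4.5 N from the free height and were pressed about 3 mm at most. Key 3 was first touched at about 54 mm and held at 6 N with almost no movement.
- **Release:** After the last tap I waited clear of the keys, and a picture still showed key 3 low. I then pressed it to the bottom stop, about 50 mm high at 20 N, and lifted away.
- **Last checks:** The final pictures show the loose things where they were, judged by eye, and the arm clear of everything, with the force reading near zero. No check failed or disagreed with another. The key heights at the end were also judged by eye, not measured.

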